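# Seat the keyed spindle in the drive pulley and hold it home

### The job

Take the keyed spindle (the one with a tooth on its collar) out of the stand and put it, shaft down, into the bore of the drive pulley, turning it until the key under its tooth slips into the keyway. Keep pushing down against the spring in the bore until the collar sits flush on the pulley face, and finish still gripping the spindle and holding it down there, for the spring lifts it as soon as it is let go. Leave the plain spindle in the stand and the other things where they are.

Things in the scene. Friction and masses are not known exactly. Their poses are not given: they have to be found in the camera images.
- keyed_spindle: Loose steel spindle, 0.18 to 0.29 kg, hung upright by its collar in one of the stand's holes (which one varies). Origin: centre of the shaft's lower end, z up. Round shaft 18 mm in diameter, 40 mm long, its lowest 5 mm tapered to 10 mm. Collar 50 mm in diameter, 40 to 46 mm above the origin, with a tooth 8 mm wide on its rim along +x, out to 32 mm from the axis, right above the key.
- spindle_key (a point): Lower end of the spindle's key, on the shaft axis 8 mm above the spindle's origin. The key, 6 mm wide, points along the spindle's +x, reaches 14 mm from the axis and runs from here up to the collar.
- spindle_head (a point): Middle of the spindle's square head, 69 mm above its origin: 20 x 20 mm, sides along the spindle's x and y, from 46 to 92 mm above the origin. To be gripped here from above.
- spindle_collar (a point): Centre of the underside of the keyed spindle's collar, 40 mm above its origin, the face that sits on the pulley; axes as the spindle's.
- plain_spindle: Loose steel spindle in the other hole of the stand, the same collar and 20 mm square head but no tooth and no key; its shaft, 25 mm thick, does not fit the bore. Origin as for the keyed spindle. It stays in the stand.
- stand: Fixed grey plastic block 85 mm (x) by 200 mm (y) by 48 mm high with two square holes 31 mm wide on its y axis at y = -50 and +50 mm, where the spindles hang loosely with their collars on its top face. Origin: centre of its underside.
- drive: Fixed drive unit: grey base plate 110 x 110 x 12 mm with a steel belt pulley 84 mm in diameter, locked so that it cannot turn. Origin: centre of the underside, z up. Its upper face (hub 50 mm in diameter) is 70 mm above the worktop; the vertical bore in it is 20 mm in diameter, 50 mm deep, with a keyway 8 mm wide along the drive's +x, reaching 15.5 mm from the axis.
- bore_mouth (a point): Centre of the bore at the pulley's upper face, 70 mm above the worktop; axes as the drive's (keyway along +x). A tall fixed microscope stands 0.2 m or more to the right (-y) of the drive, its eyepieces overhanging the front edge of the worktop near the robot: keep the arm clear of it.
- plunger (a joint): Brass spring plunger in the bore, its top 28 mm below the pulley face when free; value in m, 0 free, growing as it is pushed down, end stop at 0.014. It is 0.012 when the collar is seated. The spring pushes up with 4 N at 0 and 10 N at 0.012.
- brass_weight: Bystander: loose brass disc 33 mm across, 12 mm high; origin at the centre of its underside.
- bottle: Bystander: loose white plastic bottle 42 mm across, 105 mm high; origin at the centre of its underside.
- usb: Bystander: loose USB stick 17 x 55 x 8 mm; origin at the centre of its underside.
- pen: Bystander: loose ballpoint pen 144 mm long, 9 mm thick; origin at the centre of its underside.
- resin_puck: Bystander: loose cream resin disc 30 mm across, 17 mm high; origin at the centre of its underside.
There are look-alikes about, which are no part of the job. What is shaped like the drive but purple is not meant.

How it is judged:
By the outcome, as a careful person would: the job done as asked, in the order asked, and still so for the second after the job is handed in, while the arm keeps its last pose, push and grip.
It also fails if it takes over 45 s, if anything falls off the work surface, if the arm or the gripper's body presses on something with over 40 N, if the wrist force passes 120 N, or if a joint passes its speed limit or range.

### The arm

A 6-joint arm with a two-finger parallel gripper is mounted at the origin on a cart in front of the work surface, level with it; the furniture and walls round the work are solid. World frame = base frame: x ahead of the robot, y to its left, z up, the work surface at z = 0. Lengths are in m, angles in rad, forces in N, time in s.
With the tool pointing down it reaches from about 0.25 to 0.725 m from the base axis. Payload 4 kg.
Tool frame: the origin (TCP) lies at the very end of the fingers, on their centre line; the grasp point (between the pads) lies 19 mm behind it; z points along the fingers, y is the line along which they close (so a half turn about z gives the same grasp; the last joint's range is limited). The gripper opens to 85 mm and grips with 20 to 120 N. Pads are 22 mm wide; open, the fingers measure 114 mm over their backs; the gripper's body (76 mm by 85 mm) begins 54 mm behind the grasp point. The pads swing forward as they close: fully open they stand 13 mm farther back than shut.
Start: joints at [1.333, 0.241, 0.005, 1.335, 0, 1.571], TCP at [0.118, 0.486, 0.231] pointing down, gripper open.
Joint ranges: [-2.72, 2.72], [-1.05, 1.87], [-1.09, 1.28], [-1.99, 2.15], [-1.42, 1.44], [-3.14, 3.14]. Speed limits (rad/s): [2.79, 2.79, 3.14, 3.14, 3.14, 3.14].

### API

Orientations are given as a unit quaternion [x, y, z, w].
In Python, from workcell import bot, vision, workorder gives the robot as it stands.
- The arm moves only by the shell command python3 -m creep 'ROWS' [OPENING]. ROWS is JSON, a list of rows, each a list of 2 entries, a list of its own where there are three numbers: the shift along the tool's x, y, z in mm, then the turn, a rotation vector about the tool's x, y, z in rad. In form: [[[dx, dy, dz], [wx, wy, wz]], ...]. A call has 1 to 12 rows; each row shifts and turns the commanded pose from where the row before left it, along the tool's axes as they then stand; what a row does not reach is not made up. A row lasts 1/8 s, in which the tool goes at most 62.5 mm and 10.7 degrees, less where a joint would pass 70% of its speed; a pose out of reach is approached as far as the arm can. A call is refused whole if a number of a shift passes 62.5 or a number of a turn 0.188, either way. A call with a gripper value outside its range is refused whole. OPENING is the finger opening in mm, from 0 to 85.4, set as the call begins (- or left out, the last holds). The fingers move at their own pace and stop on an object; the grip force is fixed at half the most. Time passes only in rows, so rows that do not move let the fingers close. It gives the time, the measured TCP pose, the force, the opening and the grip force at its end, in the units of the state.
- bot.get_obs(): the state, without advancing time (a new reading comes with each control period).
- vision.camera(name): name is "scene" or "top"; returns a dict with "image" (400x640x3 uint8, blue, green, red), "z_map" (400x640 float32, m along the optical axis (not along the pixel's ray), 0 where there is no reading), "K" (3x3 intrinsics, pixels), "k1" (the pictures are not rectified: a ray, as slopes to the right and down, at radius r is drawn at 1 + k1 r^2 times it, then the intrinsics apply), "rvec" (rotation vector, rad) and "tvec" (3), from world to camera coordinates, as OpenCV has them. Camera axes: x right, y down, z forward; pixel columns grow to the right and rows downward; lengths in m; the calibration is good to about 2 mm. A picture is of the moment at which its call begins.
- workorder.job_done(): hands the job in; it is judged then, once.
Trained networks look in a picture, given as the dict that the camera call returned (one of the last four; its "shot" number tells which), for a name from the list of things; names that differ only in an ending like _2 or _b are one class to them, and where a whole thing is asked for, a point or a joint stands for the part that bears it (a point fixed in the world has none). Each returns a list of dicts, best first, with "score" (0 to 1); they miss things now and then, are a little off and sometimes report something else, mostly with a low value. They report only what shows in the picture. A call takes as long as a camera call. They do not tell look-alikes from the thing itself.
- vision.spot_in(picture, query): "position" ([column, row] in pixels, amid what is visible of it).
- vision.place_of(picture, query): "position" ([column, row] in pixels: a listed point, or the origin of a listed thing).
The state is a dict: "clock": time; "joint_pos": joint angles; "joint_vel": joint speeds; "tau": joint torques, N m; "eef_pos": TCP position; "tool_rot": TCP orientation; "ft_force": force on the tool from outside, world axes, zero at the start; "ft_torque": the same for the moment, N m; "grip_width": finger opening in m; "grasp_force": force on a finger pad.
Only numpy, scipy, OpenCV 4.12 (cv2) and the standard library are available. Lean on these libraries where they do the work, as an engineer would, in place of code of your own. Each camera call takes 0.05 s, during which the arm holds its last target. There are 200 camera calls.

## Working session

There is one attempt and no reset: what is moved stays moved. The work goes in short steps, Python scripts to look and compute and a shell command to move; the robot and the scene stay as the last step left them, time stands still between calls to the robot, and variables do not carry over. Pictures are saved under pics/ and viewed, at most 10 in all, crops included, and the job is handed in when it is done.

```bash
ls; mkdir -p pics; cat > h.py <<'E'
import numpy as np, cv2
from workcell import bot, vision, workorder
from scipy.spatial.transform import Rotation as R
def ray(c,px):
    K=c["K"];d=np.array([(px[0]-K[0,2])/K[0,0],(px[1]-K[1,2])/K[1,1]]);u=d.copy()
    for _ in range(20): u=d/(1+c["k1"]*(u@u))
    Rm=cv2.Rodrigues(np.array(c["rvec"],float))[0]; t=np.array(c["tvec"],float).ravel()
    return -Rm.T@t, Rm.T@np.array([u[0],u[1],1.0])
def at_z(c,px,z):
    o,d=ray(c,px); return o+d*(z-o[2])/d[2]
def depth_pt(c,px):
    o,d=ray(c,px); return o+d*float(c["z_map"][int(round(px[1])),int(round(px[0]))])
def proj(c,p):
    Rm=cv2.Rodrigues(np.array(c["rvec"],float))[0]; q=Rm@np.array(p)+np.array(c["tvec"],float).ravel()
    u=q[:2]/q[2]; u=u*(1+c["k1"]*(u@u)); K=c["K"]; return np.array([K[0,0]*u[0]+K[0,2],K[1,1]*u[1]+K[1,2]])
def cloud(c):
    K=c["K"];v,u=np.mgrid[0:400,0:640]
    d=np.stack([(u-K[0,2])/K[0,0],(v-K[1,2])/K[1,1]],-1);s=d.copy()
    for _ in range(20): s=d/(1+c["k1"]*(s**2).sum(-1,keepdims=True))
    Rm=cv2.Rodrigues(np.array(c["rvec"],float))[0]; t=np.array(c["tvec"],float).ravel()
    z=c["z_map"][...,None]
    P=np.concatenate([s*z,z],-1); return (P-t)@Rm
E
python3 - <<'E'
from h import *
Q=["keyed_spindle","spindle_key","spindle_head","spindle_collar","plain_spindle","stand","drive","bore_mouth"]
for n in ["scene","top"]:
    c=vision.camera(n); cv2.imwrite(f"pics/{n}0.png",c["image"])
    o,_=ray(c,(320,200)); print(n,o.round(3),c["K"][0,0],c["k1"])
    for q in Q:
        for r in vision.place_of(c,q)[:3]:
            p=np.array(r["position"]); print(q,r["score"],p.round(1),depth_pt(c,np.clip(p,0,[639,399])).round(3))
print(bot.get_obs())
E
```

```text
pics
scene [-0.02  -0.479  0.491] 367.46596732039006 -0.01313231660135148
keyed_spindle 0.67 [276.3 224.6] [0.488 0.026 0.047]
spindle_key 0.76 [277.3 219.5] [0.503 0.037 0.049]
spindle_head 0.8 [276.3 202. ] [0.525 0.059 0.079]
spindle_collar 0.87 [275.5 210.1] [0.523 0.061 0.057]
plain_spindle 0.69 [253.4 210.7] [0.497 0.11  0.05 ]
stand 0.94 [261.7 219.1] [0.487 0.072 0.045]
stand 0.19 [280.2 262.8] [ 0.422 -0.044  0.013]
drive 0.97 [366.  265.3] [ 0.513 -0.197  0.023]
drive 0.85 [320.4 202.9] [0.679 0.045 0.015]
drive 0.33 [278.4 226.4] [0.492 0.024 0.041]
bore_mouth 0.77 [320.8 179.9] [0.709 0.067 0.066]
bore_mouth 0.65 [368.  238.7] [ 0.55  -0.177  0.06 ]
top [ 0.488 -0.023  1.255] 449.68841357264114 0.010221146378540743
keyed_spindle 0.56 [285.4 211.8] [0.527 0.073 0.1  ]
spindle_head 0.86 [288.1 208.2] [0.536 0.066 0.1  ]
spindle_collar 0.61 [283.5 215.4] [0.518 0.078 0.098]
plain_spindle 0.64 [255.4 205.7] [0.546 0.157 0.056]
stand 0.74 [271.4 210.7] [0.532 0.115 0.045]
stand 0.69 [370.5 270.2] [ 0.368 -0.153  0.006]
drive 0.7 [291.4 147.4] [0.704 0.061 0.044]
drive 0.59 [377.1 207.4] [ 0.538 -0.167  0.067]
bore_mouth 0.89 [289.6 145.9] [0.708 0.066 0.044]
bore_mouth 0.81 [382.4 208.8] [ 0.536 -0.184  0.039]
{'clock': 0.9, 'joint_pos': array([ 1.33299384e+00,  2.40573167e-01,  5.05314632e-03,  1.33520303e+00,
       -2.15092958e-05,  1.57079301e+00]), 'joint_vel': array([ 0.00077883,  0.00154461,  0.00012516, -0.00070944,  0.00010111,
       -0.00143325]), 'tau': array([ 1.54730435e-03, -3.72196519e+01,  2.52692127e+01,  9.55208670e-04,
       -5.35376466e-05, -6.64226008e-06]), 'eef_pos': array([0.11779587, 0.48595123, 0.23134021]), 'tool_rot': array([1.18619632e-01, 9.92939767e-01, 3.51043195e-05, 1.50249102e-05]), 'ft_force': array([ 0.00427348, -0.10673393,  0.38960618]), 'ft_torque': array([-0.00684414,  0.0812303 ,  0.03535115]), 'grasp_force': 0.0, 'grip_width': 0.08520815454723417}
```

```bash
python3 - <<'E'
import cv2
a=cv2.imread("pics/scene0.png");b=cv2.imread("pics/top0.png")
cv2.imwrite("pics/scene1.png",a)
cv2.imwrite("pics/top1.png",cv2.resize(b[110:270,220:430],None,fx=3.7,fy=3.7,interpolation=cv2.INTER_CUBIC))
E
```

```text
(no output)
```

View pics/scene1.png

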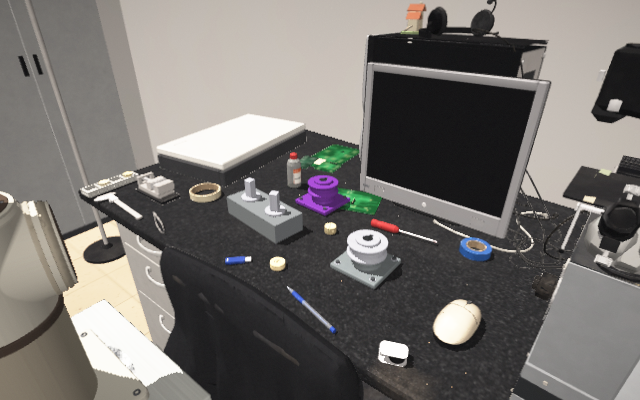

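View pics/top1.png

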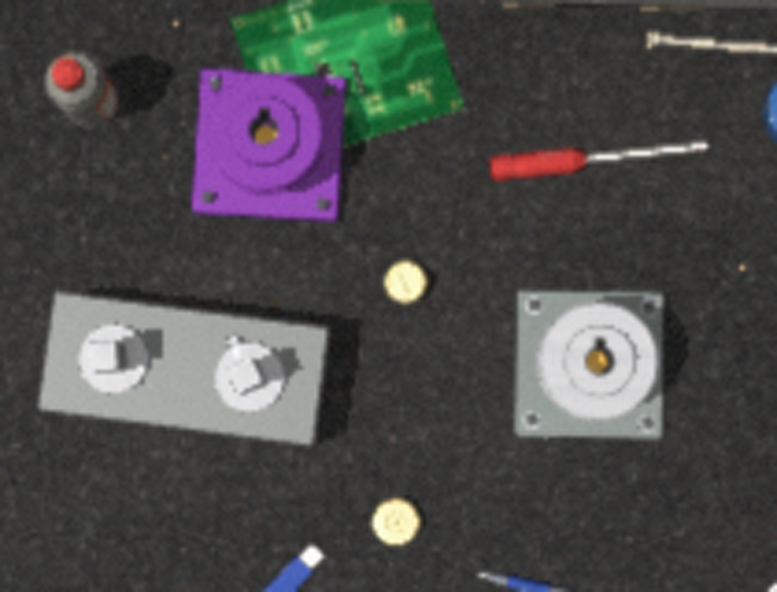

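Scene view: the stand is at (265,212) with its spindles at (250,188) and (275,200), the grey drive at (366,250) and the purple look-alike at (322,190).

Top view, full-image pixels:
- **Spindles:** the right one at (287,210) has a tooth at (283,202), so it is the keyed one. The left one at (251,206) has no tooth, so it is the plain one.
- **Drives:** the grey one at (382,208) has its keyway pointing up (+x). The purple one at (291,146) is not meant.

Next I fit model outlines to both pictures and check the choice in a close crop.

```bash
cat > fit.py <<'E'
from h import *
from scipy.optimize import differential_evolution as DE
from scipy.ndimage import map_coordinates
def circ(r,z,a0=0,a1=2*np.pi,n=80):
    a=np.linspace(a0,a1,n); return np.c_[r*np.cos(a),r*np.sin(a),0*a+z]
def poly(pts,z,n=15,close=True):
    P=np.array(pts,float); 
    if close: P=np.vstack([P,P[:1]])
    L=np.concatenate([np.linspace(P[i],P[i+1],n) for i in range(len(P)-1)]); return np.c_[L,0*L[:,0]+z]
def sq(s,z): return poly([(s,s),(-s,s),(-s,-s),(s,-s)],z)
t=np.arcsin(4/25)
SP=[circ(.025,.054,t,2*np.pi-t),poly([(.0247,.004),(.032,.004),(.032,-.004),(.0247,-.004)],.054,close=False),sq(.01,.100)]
k=np.arcsin(4/10)
DR=[circ(.025,.070),circ(.01,.070,k,2*np.pi-k),poly([(.0092,.004),(.0155,.004),(.0155,-.004),(.0092,-.004)],.070,close=False),sq(.055,.012)]
def projn(c,P): return cv2.projectPoints(P,np.array(c["rvec"],float),np.array(c["tvec"],float),np.array(c["K"],float),np.array([c["k1"],0,0,0,0.]))[0].reshape(-1,2)
def place(L,p):
    Z=R.from_euler("z",p[2]).as_matrix(); return [l@Z.T+[p[0],p[1],0] for l in L]
def fit(cs,L,p0,dp,w=None):
    G=[]
    for c in cs:
        g=cv2.GaussianBlur(c["image"],(0,0),.6).astype(float); m=0
        m=np.max([np.hypot(cv2.Sobel(g[...,i],-1,1,0),cv2.Sobel(g[...,i],-1,0,1)) for i in range(3)],0)
        G.append(np.sqrt(m))
    def f(p):
        s=0
        for c,g in zip(cs,G):
            for l in place(L,p):
                q=projn(c,l); s-=map_coordinates(g,[q[:,1],q[:,0]],order=1).mean()
        return s
    b=[(p0[i]-dp[i],p0[i]+dp[i]) for i in range(3)]
    r=DE(f,b,seed=1,popsize=20,maxiter=60); return r.x,r.fun
def draw(c,Ls,ctr,h,s):
    x,y=int(ctr[0]),int(ctr[1]); im=cv2.resize(c["image"][y-h:y+h,x-h:x+h],None,fx=s,fy=s,interpolation=cv2.INTER_CUBIC)
    raw=im.copy()
    for L in Ls:
        for l in L:
            q=projn(c,l); q=((q-[x-h,y-h]+.5)*s-.5).astype(int); cv2.polylines(im,[q.reshape(-1,1,2)],False,(0,0,255),1)
    return np.hstack([raw,im])
E
python3 - <<'E'
from fit import *
t=vision.camera("top"); s=vision.camera("scene")
P=cloud(t); 
for n,(x,y,z0,z1,r) in dict(head=(.53,.068,.085,.115,.025),hub=(.536,-.184,.06,.08,.03)).items():
    m=(abs(P[...,0]-x)<r)&(abs(P[...,1]-y)<r)&(P[...,2]>z0)&(P[...,2]<z1); print(n,m.sum(),P[m].mean(0).round(4),np.median(P[m][:,2]).round(4))
for n,L,p0,dp in [("sp",SP,(.53,.066,.44),(.015,.015,.5)),("dr",DR,(.536,-.184,0),(.015,.015,.3))]:
    for cs in ([t],[s],[t,s]): 
        p,f=fit(cs,L,p0,dp); print(n,p.round(4),np.degrees(p[2]).round(1),round(f,2))
    A=[draw(c,[place(L,p)],projn(c,np.array([[p[0],p[1],.06]]))[0],22 if n=="sp" else 33,8.8 if n=="sp" else 5.87) for c in (t,s)]
    A=[cv2.resize(a,(640,290)) for a in A]
    cv2.imwrite(f"pics/fit_{n}.png",np.vstack(A))
E
```

```text
head 64 [0.5293 0.0724 0.0992] 0.0994
hub 434 [ 0.5361 -0.1841  0.0665] 0.0666
sp [0.545  0.0615 0.3923] 22.5 -36.84
sp [0.5289 0.0695 0.0794] 4.6 -47.42
sp [0.5283 0.07   0.4641] 26.6 -81.57
dr [ 0.5393 -0.178  -0.0084] -0.5 -63.81
dr [ 0.5382 -0.181  -0.0207] -1.2 -65.98
dr [ 0.5387 -0.1799 -0.0067] -0.4 -126.5
```

```bash
python3 -c "
import cv2,numpy as np
a=cv2.imread('pics/fit_sp.png');b=cv2.imread('pics/fit_dr.png')
cv2.imwrite('pics/fit.png',cv2.resize(np.hstack([a,b]),(800,600)) if 0 else a)"
```

```text
(no output)
```

View pics/fit.png

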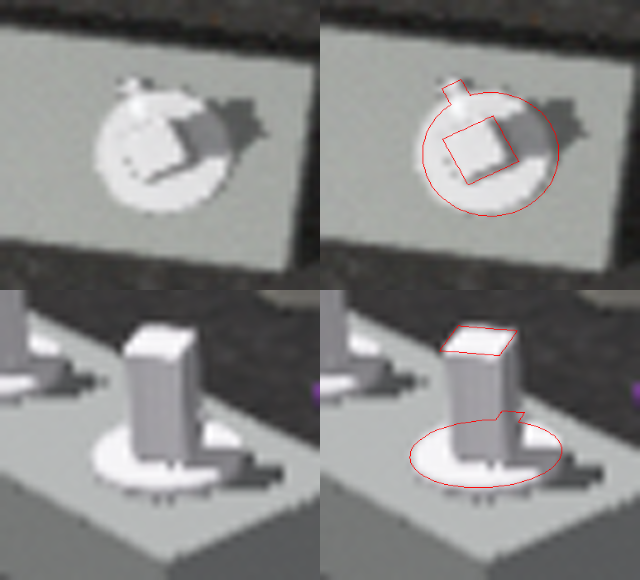

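View pics/fit_dr.png

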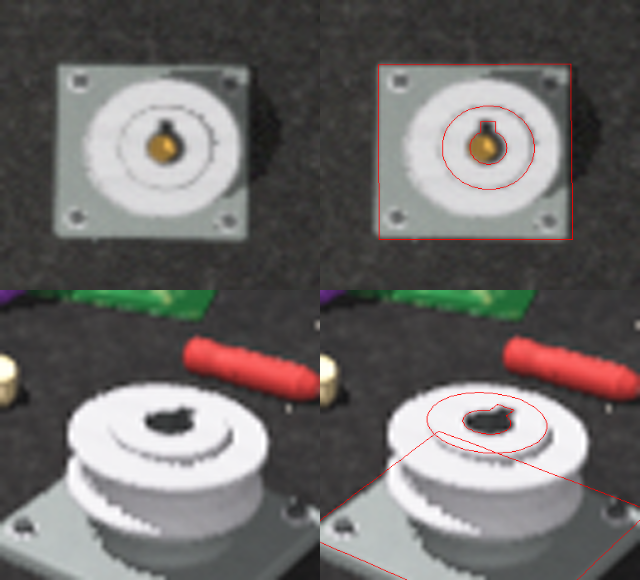

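The crop confirms it: the right spindle (collar centre about (287,211) in the top view) has the tooth up-left, at about 26° yaw. The grey drive's bore has its keyway along +x at about 0°. The two cameras differ by about 3 mm in y, the same for both objects, so the relative offset is good.

```bash
cat > go.py <<'E'
from h import *
def go(pos,ydeg,say=1):
    o=bot.get_obs(); T=R.from_quat(o["tool_rot"])
    a=np.radians(ydeg); y=np.array([np.cos(a),np.sin(a),0]); z=np.array([0,0,-1.]); x=np.cross(y,z)
    G=R.from_matrix(np.c_[x,y,z])
    print("t",round(o["clock"],2),"pos",o["eef_pos"].round(4),"F",o["ft_force"].round(1),"w",round(o["grip_width"]*1e3,1),"g",round(o["grasp_force"],1),
     "yaw",np.degrees(np.arctan2(*T.as_matrix()[[1,0],1])).round(1),"\n shift mm",(T.inv().apply(np.array(pos)-o["eef_pos"])*1e3).round(1),"turn",(T.inv()*G).as_rotvec().round(3), "shift in goal axes",(G.inv().apply(np.array(pos)-o["eef_pos"])*1e3).round(1))
E
python3 -c "
from go import *
go((.529,.071,.20),26)"
```

```text
t 1.0 pos [0.1178 0.4859 0.2313] F [0.2 1.9 1. ] w 85.6 g 0.0 yaw 76.4 
 shift mm [-497.4 -306.4   31.3] turn [ 0.    -0.     0.879] shift in goal axes [-553.2  187.7   31.3]
```

```bash
python3 -m creep '[[[-45,-28,0],[0,0,0]],[[-45,-28,0],[0,0,0]],[[-45,-28,0],[0,0,0]],[[-45,-28,0],[0,0,0]],[[-45,-28,0],[0,0,0]],[[-45,-28,0],[0,0,0]],[[-45,-28,0],[0,0,0]],[[-45,-28,0],[0,0,0]],[[-45,-28,10],[0,0,0]],[[-45,-28,10],[0,0,0]],[[-45,-28,10],[0,0,0]],[[0,0,0],[0,0,0.176]]]' 85
python3 -c "
from go import *
go((.529,.071,.20),26)"
```

```text
clock: 2.5
eef_pos: [0.528, 0.067, 0.1998]
tool_rot: [0.21, 0.978, -0.001, -0.001]
ft_force: [0.6, 0.6, 0.3]
grip_width: 0.085
grasp_force: 0.0
t 2.5 pos [0.528  0.067  0.1998] F [0.6 0.6 0.3] w 85.0 g 0.0 yaw 65.7 
 shift mm [ 0.7  4.1 -0.2] turn [-0.001 -0.     0.693] shift in goal axes [ 3.1  2.7 -0.2]
```

```bash
python3 -m creep '[[[0,4,0],[0,0,0.173]],[[0,0,0],[0,0,0.173]],[[0,0,0],[0,0,0.173]],[[0,0,0],[0,0,0.173]],[[0,0,30],[0,0,0]],[[0,0,30],[0,0,0]],[[0,0,0],[0,0,0]]]'
python3 - <<'E'
from go import *
go((.529,.071,.060),26)
c=vision.camera("scene"); cv2.imwrite("pics/pre.png",cv2.resize(c["image"][130:250,200:340],None,fx=5,fy=5,interpolation=cv2.INTER_CUBIC))
E
```

```text
clock: 3.38
eef_pos: [0.5258, 0.0733, 0.139]
tool_rot: [0.525, 0.851, -0.002, -0.002]
ft_force: [-0.3, -0.5, -0.1]
grip_width: 0.085
grasp_force: 0.0
t 3.38 pos [0.5258 0.0733 0.139 ] F [-0.3 -0.5 -0.1] w 85.0 g 0.0 yaw 26.6 
 shift mm [-3.7  2.3 79. ] turn [-0.006 -0.002  0.011] shift in goal axes [-3.5  1.9 79. ]
```

View pics/pre.png

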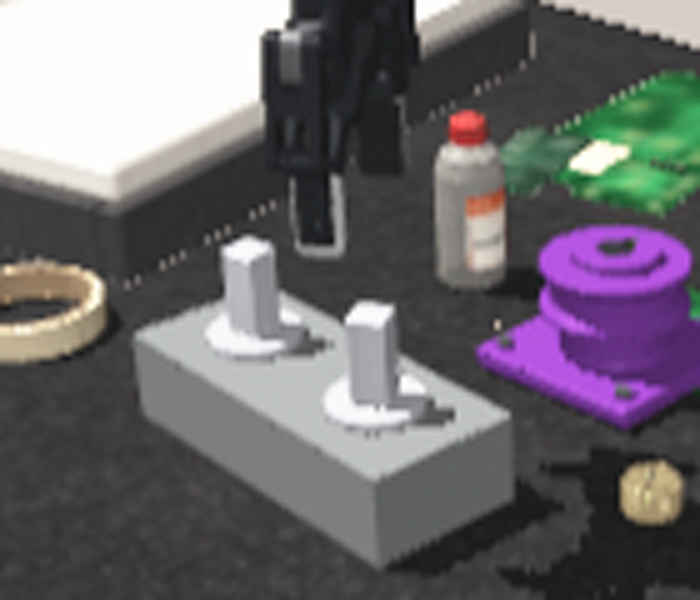

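The gripper is above the stand with its fingers in line with the view, the near one at pixel (264,178). It looks left of the keyed head at (274,192), so I check that by projection.

```bash
python3 - <<'E'
from go import *
c=vision.camera("scene"); o=bot.get_obs(); T=R.from_quat(o["tool_rot"]); p=o["eef_pos"]
for v in ([0,0,0],[0,.045,-.013],[0,-.045,-.013],[.011,-.045,-.013],[-.011,-.045,-.013]): q=p+T.apply(v); print(v,q.round(3),proj(c,q).round(1))
print("head",proj(c,(.529,.071,.1)), proj(c,(.5285,.0695,.1)))
print(depth_pt(c,(264,176)).round(3),depth_pt(c,(274,194)).round(3))
m=np.median(cloud(c)[170:178,261:267].reshape(-1,3),0); print(m)
print(proj(c,p+[0,0,0]))
t=vision.camera("top"); cv2.imwrite("pics/topc.png",cv2.resize(t["image"][180:240,230:330],None,fx=7,fy=7,interpolation=cv2.INTER_CUBIC)); print(proj(t,p))
E
```

```text
[0, 0, 0] [0.528 0.074 0.142] [271.2 175.5]
[0, 0.045, -0.013] [0.568 0.094 0.155] [276.4 162.9]
[0, -0.045, -0.013] [0.488 0.054 0.155] [264.7 178.5]
[0.011, -0.045, -0.013] [0.483 0.063 0.155] [259.9 178.1]
[-0.011, -0.045, -0.013] [0.493 0.044 0.155] [269.5 178.9]
head [273.24612763 192.0072272 ] [273.56471723 192.26098147]
[0.479 0.045 0.166] [0.523 0.063 0.1  ]
[0.47877411 0.04589136 0.17179754]
[271.16403686 175.54188349]
[283.75308299 210.82140609]
```

```bash
python3 -c "
from go import *
go((.529,.0695,.061),26)"
```

```text
t 3.52 pos [0.5288 0.0738 0.1426] F [ 0.1  0.7 -0.7] w 85.0 g 0.0 yaw 26.6 
 shift mm [-3.8 -1.9 81.6] turn [0.002 0.001 0.011] shift in goal axes [-3.9 -1.7 81.6]
```

```bash
python3 -m creep '[[[-4,-2,20],[0,0,0.01]],[[0,0,20],[0,0,0]],[[0,0,20],[0,0,0]],[[0,0,14],[0,0,0]],[[0,0,7],[0,0,0]],[[0,0,0],[0,0,0]],[[0,0,0],[0,0,0]]]'
python3 -c "
from go import *
go((.529,.0695,.061),26)"
```

```text
clock: 4.4
eef_pos: [0.5285, 0.0693, 0.0611]
tool_rot: [0.529, 0.848, 0.0, 0.001]
ft_force: [-0.5, 0.2, -0.3]
grip_width: 0.0851
grasp_force: 0.0
t 4.4 pos [0.5285 0.0693 0.0611] F [-0.5  0.2 -0.3] w 85.1 g 0.0 yaw 26.1 
 shift mm [0.  0.5 0.1] turn [0.001 0.    0.001] shift in goal axes [0.  0.5 0.1]
```

```bash
python3 -m creep '[[[0,0,0],[0,0,0]],[[0,0,0],[0,0,0]],[[0,0,0],[0,0,0]],[[0,0,0],[0,0,0]],[[0,0,0],[0,0,0]],[[0,0,0],[0,0,0]],[[0,0,0],[0,0,0]],[[0,0,0],[0,0,0]]]' 5
```

```text
clock: 5.4
eef_pos: [0.5282, 0.0693, 0.0606]
tool_rot: [0.529, 0.848, 0.0, 0.0]
ft_force: [0.4, 0.5, 3.6]
grip_width: 0.0189
grasp_force: 59.2
```

```bash
python3 -m creep '[[[0,0,-5],[0,0,0]],[[0,0,-10],[0,0,0]],[[0,0,-15],[0,0,0]],[[0,0,-20],[0,0,0]],[[0,0,-20],[0,0,0]],[[0,0,-20],[0,0,0]],[[0,0,-10],[0,0,0]],[[0,0,0],[0,0,0]],[[0,0,0],[0,0,0]]]'
python3 - <<'E'
from go import *
go((.539,-.1795,.14),-0.4)
E
```

```text
clock: 6.52
eef_pos: [0.5274, 0.0691, 0.1596]
tool_rot: [0.529, 0.848, -0.0, -0.001]
ft_force: [0.7, -0.7, -1.3]
grip_width: 0.0193
grasp_force: 58.7
t 6.53 pos [0.5274 0.0691 0.1596] F [ 0.7 -0.7 -1.3] w 19.3 g 58.7 yaw 26.1 
 shift mm [-228.5  -98.8   19.6] turn [-0.001 -0.     0.462] shift in goal axes [-248.5   13.4   19.6]
```

```bash
python3 -m creep '[[[-20,-9,0],[0,0,0]],[[-34,-15,0],[0,0,0]],[[-40,-17,0],[0,0,0]],[[-40,-17,0],[0,0,0]],[[-40,-17,0],[0,0,0]],[[-34,-15,0],[0,0,0]],[[-20,-9,0],[0,0,0.11]],[[0,0,0],[0,0,0.15]],[[0,0,0],[0,0,0.12]],[[0,0,0],[0,0,0.08]],[[0,0,0],[0,0,0]],[[0,0,0],[0,0,0]]]'
cat > meas.py <<'E'
from fit import *
from go import go
go((.539,-.1795,.14),-0.4)
c=vision.camera("scene"); o=bot.get_obs(); p=o["eef_pos"]
for q in ["spindle_collar","spindle_key","keyed_spindle","bore_mouth"]:
    for r in vision.place_of(c,q)[:2]: print(q,r["score"],np.round(r["position"],1))
zc=p[2]-.0525  # approx collar underside
print("pred collar",proj(c,(p[0],p[1],p[2]-.0125)),"pred bore",proj(c,(.539,-.1795,.07)))
x,y=proj(c,(p[0],p[1],p[2]-.05)).astype(int)
cv2.imwrite("pics/hover.png",cv2.resize(c["image"][y-45:y+45,x-60:x+60],None,fx=6.6,fy=6.6,interpolation=cv2.INTER_CUBIC)); print("crop origin",x-60,y-45)
np.save("hover.npy",c,allow_pickle=True)
E
python3 meas.py
```

```text
clock: 8.02
eef_pos: [0.5388, -0.179, 0.1596]
tool_rot: [0.708, 0.706, -0.0, -0.001]
ft_force: [-0.4, -0.2, -2.2]
grip_width: 0.0192
grasp_force: 58.7
t 8.03 pos [ 0.5388 -0.179   0.1596] F [-0.4 -0.2 -2.2] w 19.2 g 58.7 yaw -0.2 
 shift mm [-0.5  0.2 19.6] turn [-0.001 -0.     0.003] shift in goal axes [-0.5  0.2 19.6]
spindle_collar 0.81 [370.9 203.7]
spindle_key 0.78 [367.9 215.3]
keyed_spindle 0.96 [369.3 222.4]
bore_mouth 0.98 [322.5 181.3]
bore_mouth 0.61 [367.  237.5]
pred collar [369.33969974 204.1866582 ] pred bore [366.87184096 237.43492078]
crop origin 308 175
```

View pics/hover.png

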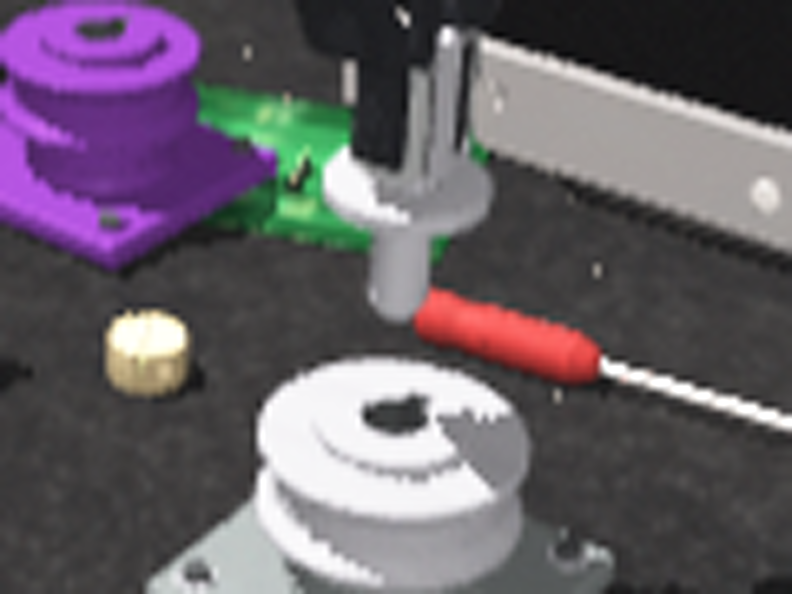

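Hover view: the spindle is held upright with its collar at about (370,204) and its shaft tip at about (368,221), above the grey bore at (367,237). I fit both in this same picture, so that the calibration error cancels.

```bash
cat > rel.py <<'E'
from fit import *
def rel(c,tcp,off=.0526,d0=(.5385,-.1805,0)):
    z=tcp[2]-off; o,_=ray(c,(320,200)); d=np.array(tcp[:2])-o[:2]; a=np.arctan2(d[1],d[0]); n=np.array([-np.sin(a),np.cos(a)])
    sh=[np.c_[np.outer(np.ones(20),s*.009*n),np.linspace(z+.006,z+.03,20)] for s in(1,-1)]
    b=a+np.pi
    L=[circ(.025,z+.040,b-1.3,b+1.3),circ(.025,z+.046,b+.9,b+2.0),circ(.025,z+.046,b-2.0,b-.9)]+sh+[circ(.005,z,b-1.2,b+1.2)]
    best=fit([c],[l for l in L],(tcp[0],tcp[1],0),(.008,.008,1e-6))
    print("spindle",best[0].round(4),round(best[1],1))
    out=[]
    for LL in (DR,DR[:3],DR[1:3]):
        q=fit([c],LL,d0,(.008,.008,.15)); print("drive",q[0].round(4),round(q[1],1)); out.append(q[0])
    return place(L,best[0]),place(DR,out[0]),best[0],out
if __name__=="__main__":
    c=np.load("hover.npy",allow_pickle=True).item(); tcp=bot.get_obs()["eef_pos"]
    A,B,_,_=rel(c,tcp)
    cv2.imwrite("pics/rel.png",cv2.resize(draw(c,[A,B],(368,222),38,5.2),(790,395)))
E
python3 rel.py
```

```text
spindle [ 0.538 -0.179 -0.   ] -104.3
drive [ 0.538  -0.1809 -0.006 ] -65.5
drive [ 0.5386 -0.1804 -0.081 ] -53.7
drive [ 0.5383 -0.1805 -0.0772] -44.6
```

View pics/rel.png

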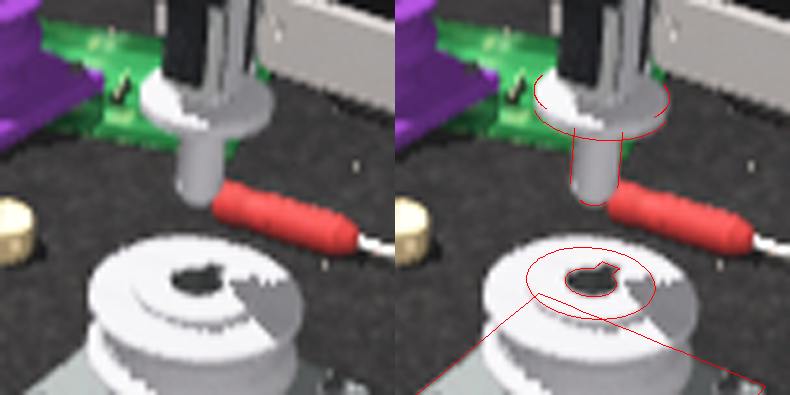

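```bash
python3 -m creep '[[[1,0.3,10],[0,0,0.003]],[[0.5,0,10],[0,0,0]],[[0,0,10],[0,0,0]],[[0,0,6],[0,0,0]],[[0,0,4],[0,0,0]],[[0,0,2],[0,0,0]],[[0,0,0],[0,0,0]],[[0,0,0],[0,0,0]]]'
python3 -c "
from go import *
go((.539,-.1806,.0826),-0.3)"
```

```text
clock: 9.28
eef_pos: [0.5396, -0.1783, 0.1188]
tool_rot: [0.71, 0.704, -0.0, 0.001]
ft_force: [-1.4, -3.7, -0.7]
grip_width: 0.0193
grasp_force: 59.2
t 9.28 pos [ 0.5396 -0.1783  0.1188] F [-1.4 -3.7 -0.7] w 19.3 g 59.2 yaw -0.5 
 shift mm [-2.2 -0.6 36.2] turn [ 0.001  0.001 -0.003] shift in goal axes [-2.3 -0.6 36.2]
```

Tool +x is world +y, so I shifted the wrong way. The side force of -3.7 N agrees with that, so I correct it.

```bash
python3 -m creep '[[[-1,0,-1],[0,0,0]],[[-1,-0.3,0],[0,0,0]],[[-1,-0.3,0],[0,0,0]],[[0,0,0],[0,0,0]],[[0,0,0],[0,0,0]]]'
python3 -c "
from go import *
go((.539,-.1806,.0826),-0.3)"
```

```text
clock: 9.9
eef_pos: [0.5388, -0.1804, 0.1192]
tool_rot: [0.71, 0.704, 0.0, -0.0]
ft_force: [0.5, 0.2, -2.1]
grip_width: 0.0193
grasp_force: 58.7
t 9.9 pos [ 0.5388 -0.1804  0.1192] F [ 0.5  0.2 -2.1] w 19.3 g 58.7 yaw -0.4 
 shift mm [-0.2  0.2 36.6] turn [-0.    -0.    -0.003] shift in goal axes [-0.2  0.2 36.6]
```

Free now, with no lateral force. I descend past key entry.

```bash
python3 -m creep '[[[0,0,2],[0,0,0]],[[0,0,2],[0,0,0]],[[0,0,2],[0,0,0]],[[0,0,2],[0,0,0]],[[0,0,0],[0,0,0]],[[0,0,0],[0,0,0]]]'
python3 -c "
from go import *
go((.539,-.1806,.0826),-0.3)"
```

```text
clock: 10.65
eef_pos: [0.5389, -0.1806, 0.1113]
tool_rot: [0.71, 0.704, 0.0, 0.0]
ft_force: [0.5, 0.2, -2.6]
grip_width: 0.0194
grasp_force: 58.7
t 10.65 pos [ 0.5389 -0.1806  0.1113] F [ 0.5  0.2 -2.6] w 19.4 g 58.7 yaw -0.5 
 shift mm [ 0.   0.1 28.7] turn [ 0.     0.    -0.003] shift in goal axes [ 0.   0.1 28.7]
```

```bash
python3 -m creep '[[[0,0,3],[0,0,0]],[[0,0,3],[0,0,0]],[[0,0,3],[0,0,0]],[[0,0,3],[0,0,0]],[[0,0,3],[0,0,0]],[[0,0,0],[0,0,0]],[[0,0,0],[0,0,0]]]'
python3 -c "
from go import *
go((.539,-.1806,.0826),-0.3)"
```

```text
clock: 11.52
eef_pos: [0.5389, -0.1806, 0.0964]
tool_rot: [0.71, 0.704, 0.0, 0.0]
ft_force: [-0.2, 0.1, -2.3]
grip_width: 0.0193
grasp_force: 58.7
t 11.53 pos [ 0.5389 -0.1806  0.0964] F [-0.2  0.1 -2.3] w 19.3 g 58.7 yaw -0.5 
 shift mm [ 0.   0.1 13.8] turn [ 0.     0.    -0.003] shift in goal axes [ 0.   0.1 13.8]
```

The key is in the keyway. Next I push against the spring.

```bash
python3 -m creep '[[[0,0,2],[0,0,0]],[[0,0,2],[0,0,0]],[[0,0,2],[0,0,0]],[[0,0,2],[0,0,0]],[[0,0,2],[0,0,0]],[[0,0,0],[0,0,0]],[[0,0,0],[0,0,0]]]'
python3 -c "
from go import *
go((.539,-.1806,.0826),-0.3)"
```

```text
clock: 12.4
eef_pos: [0.5392, -0.1808, 0.0868]
tool_rot: [0.71, 0.704, 0.0, 0.0]
ft_force: [-1.8, 0.6, 6.1]
grip_width: 0.0192
grasp_force: 59.7
t 12.4 pos [ 0.5392 -0.1808  0.0868] F [-1.8  0.6  6.1] w 19.2 g 59.7 yaw -0.5 
 shift mm [ 0.2 -0.2  4.2] turn [ 0.001  0.    -0.003] shift in goal axes [ 0.2 -0.2  4.2]
```

```bash
python3 -m creep '[[[0,0,1.5],[0,0,0]],[[0,0,1.5],[0,0,0]],[[0,0,1],[0,0,0]],[[0,0,0.5],[0,0,0]],[[0,0,0],[0,0,0]],[[0,0,0],[0,0,0]]]'; python3 -m creep '[[[0,0,0.5],[0,0,0]],[[0,0,0.5],[0,0,0]],[[0,0,0],[0,0,0]],[[0,0,0],[0,0,0]]]'
```

```text
clock: 13.15
eef_pos: [0.5392, -0.1808, 0.0827]
tool_rot: [0.71, 0.704, 0.0, 0.001]
ft_force: [-2.3, 1.5, 7.9]
grip_width: 0.0192
grasp_force: 60.1
clock: 13.65
eef_pos: [0.5392, -0.1807, 0.0826]
tool_rot: [0.71, 0.704, 0.0, 0.001]
ft_force: [-3.2, 1.4, 12.0]
grip_width: 0.019
grasp_force: 60.6
```

It now stops at TCP z 0.0826, the expected seated height, and the force is rising. I add a little more preload and check by eye.

```bash
python3 -m creep '[[[0,0,0.7],[0,0,0]],[[0,0,0.5],[0,0,0]],[[0,0,0],[0,0,0]],[[0,0,0],[0,0,0]],[[0,0,0],[0,0,0]]]'
python3 - <<'E'
from go import *
c=vision.camera("scene"); 
cv2.imwrite("pics/end.png",cv2.resize(c["image"][195:285,310:430],None,fx=6.6,fy=6.6,interpolation=cv2.INTER_CUBIC))
E
```

```text
clock: 14.28
eef_pos: [0.5392, -0.1808, 0.0826]
tool_rot: [0.71, 0.704, 0.001, 0.001]
ft_force: [-5.5, 2.0, 18.3]
grip_width: 0.0192
grasp_force: 61.4
```

View pics/end.png

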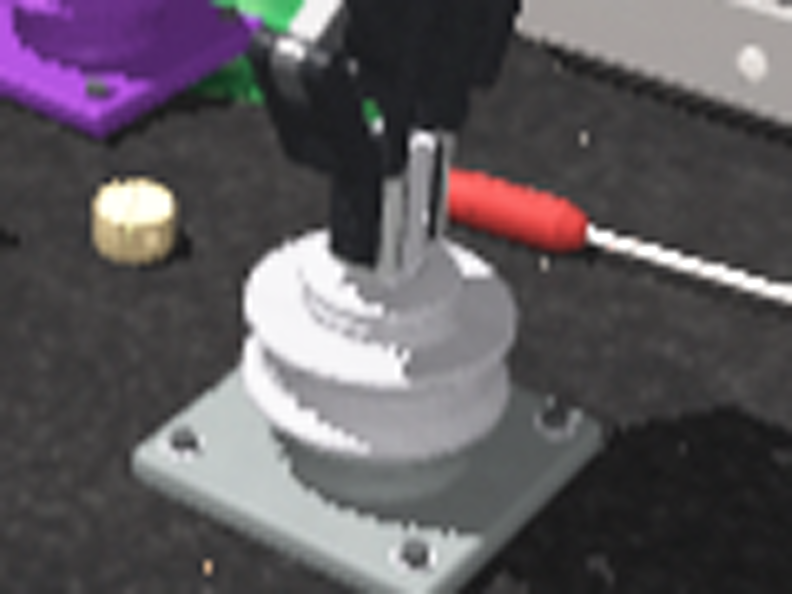

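The collar sits flush on the pulley hub, at crop (380,300) or about (367,240) in the full image. The gripper still holds the head and presses down with about 20 N.

```bash
python3 -c "
from workcell import workorder
print(workorder.job_done())"
```

```text
the job is handed in; nothing more can be done
None
```

The keyed spindle is seated in the grey drive pulley with its key in the keyway and its collar flush; the gripper is still holding it down against the spring, and the job is handed in (no verdict came back).

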